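Show an irrigation strainer to the inspection camera

TASK

First set the lever of the three-way valve straight up, which is its off position, while the strainer is still in its housing. Then draw the strainer up out of the housing and hold it still in the air in front of the inspection camera: its lower end toward the lens and about 80 mm from it, its axis in line with the camera's line of sight. Finish while holding it there, with the lever still straight up and the jar, tape measure and tape roll left where they were.

Things in the scene. Friction and masses are not known exactly. Their poses are not given: they have to be found in the camera images.
- filter_unit: Fixed unit: grey plate 130 x 210 x 10 mm (x, y, z) with a black open-topped round housing and a brass valve with a steel lever. Origin: centre of the plate's underside, z up, front to -x, yaw within 0.35. Housing at y +55 mm: rim at z 92 mm, 62 mm across, bore 40 mm. Valve along x at y -45 mm, up to z 66 mm. Lever pivot at x 0, y -80, z 45 mm, hinge along y. Stands left or right of the middle.
- valve_lever (a joint): Angle of the valve lever in rad: 0 straight up (off); positive leans to the unit's front (-x), negative to its rear; stops at -0.9 and 0.9. It starts leaning to the front. Friction holds it where it is left (about 1.5 N at the knob moves it).
- lever_knob (a point): Centre of the lever's black knob, a cylinder 22 mm in diameter and 26 mm long lying along the unit's y axis, 100 mm from the lever's pivot; below it is a flat steel bar 14 mm wide (along the swing) and 6 mm thick (along the unit's y).
- strainer: Loose round white cartridge with dark mesh bands, about 90 g. Origin: centre of its lower end; z along its axis to the knob. Body 33 mm across to z 78, flange 50 mm across z 78-84, knob 24 mm across z 84-124 mm. Starts upright in the housing, flange on the rim (origin 14 mm above the bench), 3.5 mm play all round; only its weight holds it.
- camera_head: Fixed inspection camera: aluminium box 38 x 38 x 36 mm, black lens barrel 30 mm across, on a low stand with a round foot 96 mm across. Origin: centre of the lens front, 100 mm above the bench. Its z axis is the line of sight out of the lens, 30 degrees (0.524 rad) from vertical, leaning toward -x, the robot's side (stand yaw within 0.35 rad).
- feed_jar: Bystander: amber jar with black lid, 64 mm across, 94 mm high, standing upright. Origin: centre of its underside.
- tape_measure: Bystander: pocket tape measure, 68 x 76 x 31 mm, lying flat. Origin: centre of its underside.
- tape_roll: Bystander: roll of tape, 66 mm across, 18 mm high, lying flat. Origin: centre of its underside.
Things that resemble listed ones, but are neither listed nor needed, are in the scene too. Several things have the shape of the filter_unit; the one meant has the colours described above.

How it is judged (in metres and radians):
On the way, in this order (a step that is already met when the one before it is completed fails the run):
1. the lever stands straight up, within 0.14 rad, and the strainer is still in the housing (value of joint valve_lever between -0.14 and 0.14 rad and z of strainer in the frame of filter_unit below 0.024 m), for 0.3 s.
2. the strainer is clear above the housing, held by the fingers (z of strainer in the frame of filter_unit above 0.095 m and contact force between the fingers and strainer above 1 N), for 0.1 s.
At the end, for the whole second after the job is handed in: Strainer held still in the air by the fingers, touching nothing else; lower end 60-100 mm in front of the lens, within 15 mm of the line of sight in both cross directions, axis within 0.2 rad of it; lever within 0.14 rad of upright; bystanders within 30 mm of their starts (value of joint valve_lever between -0.14 and 0.14 rad and x of strainer in the frame of camera_head between -0.015 and 0.015 m and y of strainer in the frame of camera_head between -0.015 and 0.015 m and z of strainer in the frame of camera_head between 0.06 and 0.1 m and angle between the z axis of strainer and the z axis of camera_head, either way round below 0.2 rad and angle between strainer's own z axis and vertical below 1.2 rad and height (world z) of strainer above 0.12 m and contact force between the fingers and strainer above 1 N and contact force between strainer and camera_head below 0.2 N and contact force between strainer and filter_unit below 0.2 N and linear speed of strainer below 0.03 m/s and distance of each of feed_jar, tape_measure, tape_roll from where it was at the start of the episode below 0.03 m); the arm keeps its last pose, push and grip.
It fails at once if the jar, tape measure or tape roll is pushed more than 30 mm, or the jar is tipped (distance of any of feed_jar, tape_measure, tape_roll from where it was at the start of the episode above 0.03 m or angle between feed_jar's own z axis and vertical above 0.4 rad).
It also fails if it takes over 61 s, if anything falls off the work surface, if the arm or the gripper's body presses on something with over 40 N, if the wrist force passes 120 N, or if a joint passes its speed limit or range.

ROBOT

A 6-joint arm with a two-finger parallel gripper is mounted at the origin on the work surface; the furniture and walls round the work are solid. World frame = base frame: x ahead of the robot, y to its left, z up, the work surface at z = 0. Lengths are in m, angles in degrees, forces in N, time in s.
With the tool pointing down it reaches from about 0.4 to 0.825 m from the base axis. Payload 7 kg.
Tool frame: the origin (TCP) lies between the finger pads; the fingertips stand 25 mm ahead of it and the grasp point (between the pads) lies 6 mm ahead of it; z points along the fingers, y is the line along which they close (so a half turn about z gives the same grasp; the last joint's range is limited). The gripper opens to 88 mm and grips with 3 to 60 N. Pads are 19 mm wide; open, the fingers measure 130 mm over their backs; the gripper's body (78 mm by 193 mm) begins 47 mm behind the grasp point.
Start: joints at [81.824, 20.546, 0.682, 0, -70.136, -16.507], TCP at [0.282, 0.613, 0.252] pointing down, gripper open.
Joint ranges: [-176.03, 176.03], [-82.01, 121.73], [-58.28, 71.71], [-173.87, 95.51], [-174.79, -0.11], [-173.66, 173.66]. Speed limits (degrees/s): [136.94, 136.94, 172.46, 180, 180, 180].

INTERFACE

Orientations are given as [roll, pitch, yaw] about the fixed x, y, z axes, in that order (R = Rz(yaw) Ry(pitch) Rx(roll)).
In Python, from plant import status, optics, job gives the robot as it stands. The module is installed in compiled form; this text tells all that it offers.
- The arm moves only by the tool move_tool, called in YAML: its name, and indented under it one key for each argument. Schema: {"type":"object","properties":{"ticks":{"type":"array","items":{"type":"array","items":{"type":"array","items":{"type":"number"},"minItems":5,"maxItems":5},"minItems":1,"maxItems":8},"minItems":1,"maxItems":1},"only":{"type":"string"},"quiet":{"type":"boolean"},"lines":{"type":"string"}},"required":["ticks"],"additionalProperties":false}. ticks is a list that holds a single list of rows (three levels of brackets), with 1 to 8 rows, each of 5 numbers: dx, dy, dz in a scale on which 1.0 is 0.75 m, then a turn about the tool's z in fractions of the full range, 1 being 360 degrees, then the finger opening in m; each row is the pose to reach, as a shift and turn from the pose commanded when the call began, along the tool's axes at that moment; what a row does not reach only later rows make up. A row lasts 1/8 s, in which the tool goes at most 0.0625 m and 10.7 degrees, less where a joint would pass 70% of its speed; a pose out of reach is approached as far as the arm can. The fingers move at their own pace and stop on an object; the grip force is fixed at half the most. Time passes only in rows, so rows that do not move let the fingers close. The tool returns the time, the measured TCP pose, the force, the opening and the grip force at its end. only (a regular expression) keeps the lines of the reply that match it, lines (a string "A,B") keeps lines A to B, and quiet returns only ok. Input that does not fit is refused with a message, and nothing moves.
- status.get_obs(): the state, without advancing time (a new reading comes with each control period).
- optics.snapshot(name): name is "scene" or "top" or "wrist"; returns a dict with "frame" (420x560x3 uint8, red, green, blue), "z_map" (420x560 float32, m along the optical axis (not along the pixel's ray), 0 where there is no reading), "fovy" (degrees; the focal length in pixels is half the picture's height over the tangent of half this angle, whatever the lens; pixels are square), "cx", "cy" (the principal point, pixels), "R" (3x3) and "t" (3): a world point X has camera coordinates R X + t; the wrist camera has in their place "T_tool_cam" (4x4, takes a point from camera to tool coordinates, whose origin is the TCP and whose axes are the flange's). Camera axes: x right, y down, z forward; pixel columns grow to the right and rows downward; lengths in m; the calibration is good to about 2 mm. A picture is of the moment at which its call begins: read the wrist's pose just before it.
- job.close_job(): hands the job in; it is judged then, once.
The state is a dict: "clock": time; "joint_pos": joint angles; "qvel": joint speeds; "tau": joint torques, N m; "tool_pos": TCP position; "orientation": TCP orientation; "force": force on the tool from outside, world axes, zero at the start; "moment": the same for the moment, N m; "opening": finger opening in m; "gripper_force": force on a finger pad.
Only numpy, scipy, OpenCV 4.12 (cv2) and the standard library are available. Lean on these libraries where they do the work, as an engineer would, in place of code of your own. Each camera call takes 0.05 s, during which the arm holds its last target. There are 200 camera calls.

## Working session

There is one attempt and no reset: what is moved stays moved. The work goes in short steps, Python scripts to look and compute and a tool call to move; the robot and the scene stay as the last step left them, time stands still between calls to the robot, and variables do not carry over. Pictures are saved under pics/ and viewed, at most 10 in all, crops included, and the job is handed in when it is done.

```bash
mkdir -p pics
```

Create h.py:
```python
import numpy as np, cv2
from plant import status, optics, job
from scipy.spatial.transform import Rotation as Ro
def pose():
    o=status.get_obs(); return np.array(o["tool_pos"]), o["orientation"], o
def cloud(s):
    z=s["z_map"]; f=210/np.tan(np.radians(s["fovy"])/2)
    v,u=np.mgrid[:420,:560]
    P=np.stack([(u-s["cx"])/f*z,(v-s["cy"])/f*z,z],-1)
    if "R" in s: W=(P-np.array(s["t"]))@np.array(s["R"])
    else:
        p,o,_=pose(); T=np.array(s["T_tool_cam"]); W=(P@T[:3,:3].T+T[:3,3])@Ro.from_euler('xyz',o,degrees=True).as_matrix().T+p
    W[z==0]=np.nan
    return W
```

Run:
```python
from h import *
for n in ("top","scene"):
    s=optics.snapshot(n); W=cloud(s); np.savez(n,W=W,f=s["frame"],**{k:s[k] for k in("R","t","fovy","cx","cy")})
    cv2.imwrite(f"pics/{n}0.png",s["frame"][:,:,::-1])
    print(n,s["fovy"],np.array(s["R"]).round(3).tolist(),s["t"])
print(pose())
```

```text
top 45.62828768266696 [[0.026, -1.0, 0.016], [-0.986, -0.028, -0.163], [0.164, -0.011, -0.986]] [-0.03615683  0.50658192  1.18731578]
scene 49.01956283007215 [[0.579, -0.815, -0.015], [-0.537, -0.367, -0.759], [0.614, 0.447, -0.651]] [-0.29027014  0.33391328  1.1157236 ]
(array([0.28171929, 0.61296372, 0.25073364]), array([ 1.79917559e+02, -5.65983080e-03, -2.46872136e+01]), {'clock': 0.1, 'joint_pos': array([ 8.18244795e+01,  2.05854981e+01,  6.39159554e-01, -1.91432803e-02,
       -7.01343119e+01, -1.65051793e+01]), 'qvel': array([ 0.04807622, -0.11229298,  0.26248856, -0.01624673,  0.02070624,
       -0.02299132]), 'tau': array([-1.47476880e-03, -5.84160948e+01,  2.93753421e+01,  7.01547906e+00,
        1.01672669e-02, -4.71262956e-05]), 'tool_pos': array([0.28171929, 0.61296372, 0.25073364]), 'orientation': array([ 1.79917559e+02, -5.65983080e-03, -2.46872136e+01]), 'force': array([-0.27036764,  0.96711783,  0.32885828]), 'moment': array([ 0.0078369 , -0.00714459,  0.01777092]), 'gripper_force': 0.0, 'opening': 0.0875653771772986})
```

View pics/top0.png

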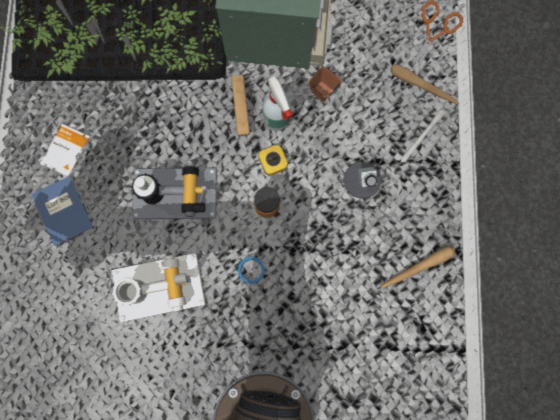

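View pics/scene0.png

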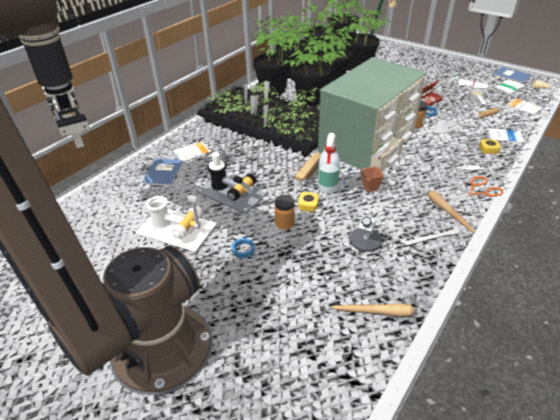

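The top view shows the grey unit at about (175,193), with the strainer's white knob at (145,187) and the brass valve at (190,190). The camera stand is at (365,180), the jar at (266,203), the tape measure at (273,159) and the tape roll at (251,270). The white unit at (157,288) is a decoy. I'll zoom in and measure.

Run:
```python
from h import *
d=np.load("top.npz"); e=np.load("scene.npz")
a=cv2.resize(d["f"][150:235,120:230],None,fx=5,fy=5,interpolation=cv2.INTER_CUBIC)[:,:400*2]
b=cv2.resize(e["f"][140:220,190:270],None,fx=5,fy=5,interpolation=cv2.INTER_CUBIC)
c=cv2.resize(d["f"][155:205,335:390],None,fx=4,fy=4,interpolation=cv2.INTER_CUBIC)
im=np.zeros((600,800,3),np.uint8)
A=cv2.resize(a,(400,309));im[:309,:400]=A
im[:400,400:]=b; im[320:520,:220]=c
cv2.imwrite("pics/z0.png",im[:,:,::-1])
W=d["W"]
# grey unit plate top
m=np.zeros((420,560),bool); m[150:235,120:230]=1
P=W[m&(abs(W[...,2]-.010)<.004)]
col=d["f"].astype(int)
g=m&(abs(W[...,2]-.010)<.004)&(col.max(-1)-col.min(-1)<25)&(col.mean(-1)<125)
g=cv2.morphologyEx(g.astype(np.uint8),cv2.MORPH_OPEN,np.ones((3,3)))
n,l,st,_=cv2.connectedComponentsWithStats(g); print(st[1:][st[1:,4]>60])
k=1+st[1:,4].argmax(); Q=W[l==k][:,:2].astype(np.float32); print("plate",cv2.minAreaRect(Q))
for nm,zl,zh in(("strainer knob",.125,.150),("flange",.09,.105),("valve/lever",.115,.16)):
  q=W[m&(W[...,2]>zl)&(W[...,2]<zh)]; 
  for sel,t in((W[...,1]>0.235,'L'),(W[...,1]<=0.235,'R')):
    q=m&(W[...,2]>zl)&(W[...,2]<zh)&sel; 
    if q.sum(): print(nm,t,q.sum(),W[q].mean(0).round(4),np.ptp(W[q],axis=0).round(3),np.argwhere(q).mean(0)[::-1])
mc=np.zeros_like(m); mc[155:205,335:390]=1
for zl,zh in((.003,.025),(.06,.08),(.08,.09),(.09,.1),(.1,.12)):
  q=mc&(W[...,2]>zl)&(W[...,2]<zh); print(zl,q.sum(),np.nanmean(W[q],0).round(4) if q.sum() else '', cv2.minEnclosingCircle(W[q][:,:2].astype(np.float32)) if q.sum() else '')
for n,(u,v) in dict(knob=(145,182),jar=(266,198),meas=(273,159),cam=(370,178),foot=(355,190)).items(): print(n,W[v,u].round(3))
```

```text
[[160 173   8  12  62]
 [159 203  22   8 111]
 [204 203   7  15  71]
 [137 204  16  16 113]
 [165 212  18   7  74]]
plate ((0.5059788227081299, 0.31337085366249084), (0.02531929314136505, 0.05006428062915802), 37.8026123046875)
strainer knob L 100 [0.551  0.2951 0.1384] [0.024 0.024 0.02 ] [139.7  182.02]
strainer knob R 108 [0.4976 0.1587 0.1359] [0.023 0.026 0.017] [198.55555556 206.91666667]
flange L 393 [0.5486 0.2926 0.0967] [0.063 0.063 0.015] [145.20356234 186.98473282]
flange R 14 [0.5269 0.1591 0.0958] [0.017 0.005 0.011] [201.42857143 197.64285714]
valve/lever L 117 [0.5503 0.2943 0.1358] [0.024 0.025 0.03 ] [140.30769231 182.58119658]
valve/lever R 111 [0.4981 0.1588 0.1354] [0.029 0.026 0.026] [198.58558559 206.75675676]
0.003 946 [ 0.5998 -0.2303  0.0115] ((0.6029008626937866, -0.2379368245601654), 0.09373641759157181)
0.06 71 [ 0.5979 -0.2267  0.0733] ((0.5950075387954712, -0.23671002686023712), 0.02852441743016243)
0.08 56 [ 0.5978 -0.2299  0.0858] ((0.5938812494277954, -0.23719966411590576), 0.02407059073448181)
0.09 96 [ 0.5893 -0.2354  0.0949] ((0.5885880589485168, -0.2381083220243454), 0.023036351427435875)
0.1 103 [ 0.5831 -0.2381  0.1041] ((0.5817317366600037, -0.23882810771465302), 0.015501685440540314)
knob [0.554 0.286 0.127]
jar [0.53  0.007 0.1  ]
meas [ 0.644 -0.007  0.031]
cam [ 0.583 -0.238  0.107]
foot [ 0.572 -0.217  0.019]
```

View pics/z0.png

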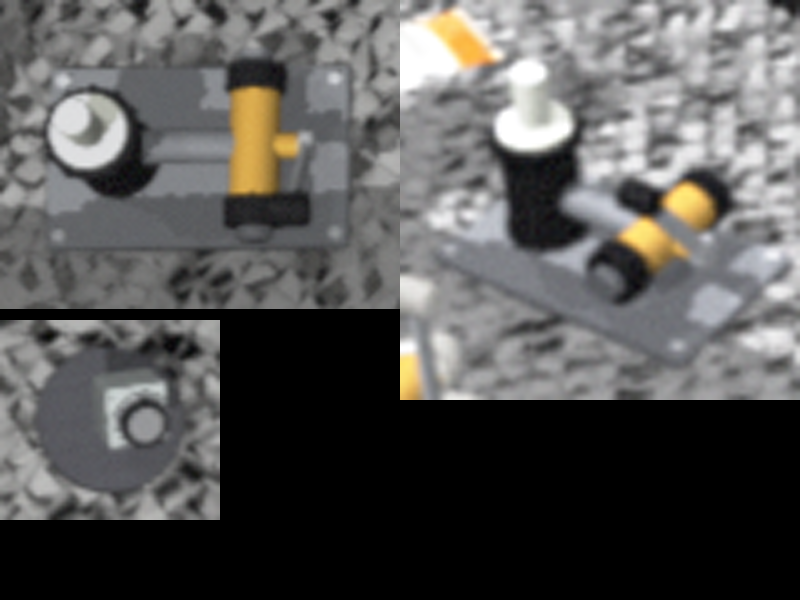

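The crop shows the plate almost square to the axes. Its corners are at crop (55,68), (350,65), (350,246) and (50,246), and the lever's black knob is at (268,208). The lens barrel is at crop (146,424), right of the foot centre at (110,420). I'll hover over the lever knob with the fingers closing along the swing, and refine from there.

Units first: shifts go in shares of 0.75 m and turns go in shares of 360 degrees. So 0.386 m / 0.75 = 0.5147, 0.322 m / 0.75 = 0.4293, 65.3 degrees / 360 = 0.1814.

move_tool:
  ticks:
    - [[0.5147, 0.4293, 0, 0.1814, 0.06], [0.5147, 0.4293, 0, 0.1814, 0.06], [0.5147, 0.4293, 0, 0.1814, 0.06], [0.5147, 0.4293, 0, 0.1814, 0.06], [0.5147, 0.4293, 0, 0.1814, 0.06], [0.5147, 0.4293, 0, 0.1814, 0.06], [0.5147, 0.4293, 0, 0.1814, 0.06], [0.5147, 0.4293, 0, 0.1814, 0.06]]

```text
clock: 1.1
tool_pos: [0.4973, 0.16, 0.2516]
orientation: [-180.0, 0.0, -90.0]
force: [1.2, 1.2, -0.0]
opening: 0.0601
gripper_force: 0.0
```

Run:
```python
from h import *
p,o,_=pose(); print(p.round(4),o.round(2))
s=optics.snapshot("wrist"); W=cloud(s); np.savez("w1",W=W,f=s["frame"])
cv2.imwrite("pics/w1.png",s["frame"][:,:,::-1]); print(np.array(s["T_tool_cam"]).round(3).tolist())
d=np.load("top.npz"); f=210/np.tan(np.radians(d["fovy"])/2)
C=[]
for a,b in((55,68),(350,65),(350,246),(50,246)):
    u,v=120+a*110/400,150+b*85/309
    r=d["R"].T@np.array([(u-d["cx"])/f,(v-d["cy"])/f,1]); c=-d["R"].T@d["t"]
    C.append((c+r*(.01-c[2])/r[2])[:2])
C=np.array(C); print(C.round(4).tolist(), C.mean(0)); e=C[0]-C[1]; g=C[3]-C[2]; print(np.degrees(np.arctan2(-e[0],e[1])),np.degrees(np.arctan2(-g[0],g[1])),np.linalg.norm(e),np.linalg.norm(C[0]-C[3]))
q=(W[...,2]>.10)&(W[...,2]<.2)&(abs(W[...,0]-.498)<.05)&(abs(W[...,1]-.159)<.05); X=W[q]
if q.sum():print("knob",q.sum(),X.min(0).round(4),X.max(0).round(4),np.median(X,0).round(4), np.argwhere(q).mean(0))
```

```text
[0.4973 0.16   0.2516] [-1.800e+02  1.000e-02 -8.998e+01]
[[-0.0, -0.958, -0.286, 0.077], [1.0, -0.0, 0.001, 0.0], [-0.001, -0.286, 0.958, -0.132], [0.0, 0.0, 0.0, 1.0]]
[[0.6135, 0.3441], [0.6218, 0.1376], [0.493, 0.1318], [0.4872, 0.3384]] [0.55390755 0.23797769]
2.294181804896002 1.6001353503154654 0.2066288849199726 0.12643072274886594
knob 963 [0.4886 0.1413 0.1   ] [0.5267 0.1672 0.1372] [0.5013 0.1528 0.1332] [208.14953271 278.42886812]
```

View pics/w1.png

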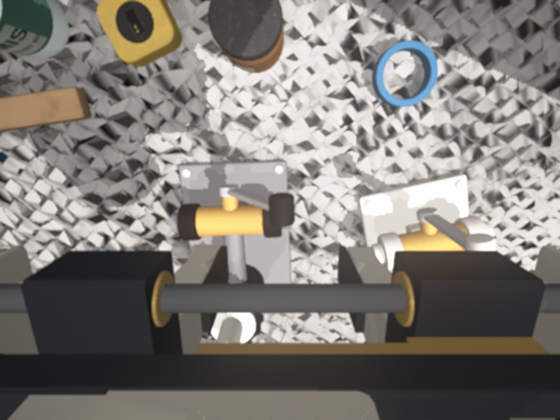

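The wrist view shows the lever knob at pixel (282,208), which gives about (0.500, 0.157, 0.129). That matches a 0.57 rad lean and 2° unit yaw. Next I grasp the knob with the fingertips only.

To row units: 0.102 m / 0.75 = 0.136, -0.003 m / 0.75 = -0.004.

move_tool:
  ticks:
    - [[0.004, -0.004, 0.0667, 0, 0.06], [0.004, -0.004, 0.12, 0, 0.06], [0.004, -0.004, 0.136, 0, 0.06], [0.004, -0.004, 0.136, 0, 0.02], [0.004, -0.004, 0.136, 0, 0.015], [0.004, -0.004, 0.136, 0, 0.015], [0.004, -0.004, 0.136, 0, 0.015], [0.004, -0.004, 0.136, 0, 0.015]]

```text
clock: 2.15
tool_pos: [0.4997, 0.159, 0.1502]
orientation: [180.0, 0.0, -90.0]
force: [-4.7, 1.0, 5.8]
opening: 0.0209
gripper_force: 30.0
```

To row units: -0.056 m / 0.75 = -0.0747, -0.042 m / 0.75 = -0.056.

move_tool:
  ticks:
    - [[0, -0.0187, -0.0107, 0, 0.015], [0, -0.0373, -0.0173, 0, 0.015], [0, -0.056, -0.0213, 0, 0.015], [0, -0.0747, -0.0227, 0, 0.015], [0, -0.0747, -0.0227, 0, 0.015], [0, -0.0747, -0.0227, 0, 0.015]]

```text
clock: 2.9
tool_pos: [0.5564, 0.1593, 0.1672]
orientation: [-179.9, 0.0, -89.9]
force: [-2.0, 1.9, 4.7]
opening: 0.0213
gripper_force: 30.1
```

move_tool:
  ticks:
    - [[0, 0, 0, 0, 0.06], [0, 0, 0, 0, 0.06], [0, 0, -0.0267, 0, 0.06], [0, 0, -0.08, 0, 0.06], [0.0533, 0, -0.1467, 0, 0.06], [0.1067, 0, -0.1467, 0, 0.06], [0.1067, 0, -0.1467, 0, 0.06]]

```text
clock: 3.78
tool_pos: [0.5558, 0.0769, 0.2772]
orientation: [-179.9, 0.0, -90.1]
force: [-0.3, 1.2, -0.2]
opening: 0.0596
gripper_force: 0.0
```

Run:
```python
from h import *
p,o,_=pose(); print(p.round(4))
for n in("top","wrist"):
    s=optics.snapshot(n); W=cloud(s); np.savez(n+"2",W=W,f=s["frame"]); 
    q=(W[...,2]>.125)&(W[...,2]<.2)&(abs(W[...,0]-.55)<.07)&(abs(W[...,1]-.159)<.04); X=W[q]
    print(n,q.sum())
    if q.sum():print(X.min(0).round(4),X.max(0).round(4),np.median(X,0).round(4))
    if n=="wrist": cv2.imwrite("pics/w2.png",s["frame"][:,:,::-1])
```

```text
[0.5558 0.0769 0.2772]
top 117
[0.5456 0.1485 0.1379] [0.5661 0.1745 0.1632] [0.555  0.1606 0.1551]
wrist 126
[0.5456 0.1491 0.1345] [0.5662 0.1522 0.1482] [0.5559 0.1503 0.1427]
```

View pics/w2.png

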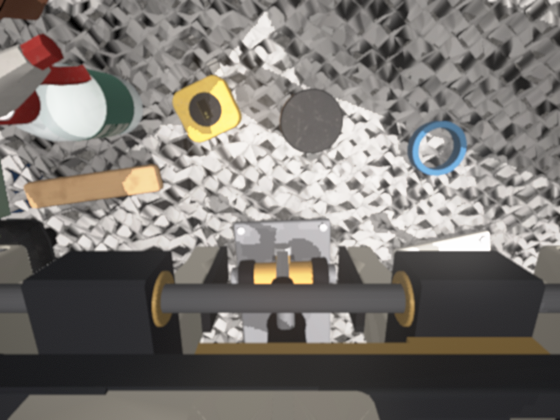

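Run:
```python
from h import *
for n in("top2","wrist2"):
    d=np.load(n+".npz"); W=d["W"]
    for a,b in((.05,.07),(.07,.09),(.09,.11),(.11,.13),(.135,.16)):
        q=(W[...,2]>a)&(W[...,2]<b)&(abs(W[...,0]-.555)<.04)&(abs(W[...,1]-.157)<.014); X=W[q]
        print(n,a,q.sum(),(X.mean(0).round(4),X[:,0].min().round(4),X[:,0].max().round(4)) if q.sum() else '')
W=np.load("top2.npz")["W"]
q=(W[...,2]>.13)&(W[...,2]<.145)&(abs(W[...,1]-.294)<.03)&(abs(W[...,0]-.55)<.04);X=W[q];print("strainer",cv2.minEnclosingCircle(X[:,:2].astype(np.float32)),X[:,2].max())
q=(W[...,2]>.09)&(W[...,2]<.104)&(abs(W[...,1]-.294)<.04)&(abs(W[...,0]-.55)<.04);X=W[q];print("flange",cv2.minEnclosingCircle(X[:,:2].astype(np.float32)))
```

```text
top2 0.05 27 (array([0.5548, 0.1618, 0.0562]), np.float64(0.5472), np.float64(0.567))
top2 0.07 9 (array([0.5533, 0.16  , 0.0796]), np.float64(0.5501), np.float64(0.5605))
top2 0.09 6 (array([0.5513, 0.1601, 0.0996]), np.float64(0.5502), np.float64(0.5541))
top2 0.11 3 (array([0.5506, 0.161 , 0.1155]), np.float64(0.5505), np.float64(0.5507))
top2 0.135 97 (array([0.5549, 0.159 , 0.154 ]), np.float64(0.5456), np.float64(0.5661))
wrist2 0.05 116 (array([0.5564, 0.1601, 0.0573]), np.float64(0.5474), np.float64(0.5646))
wrist2 0.07 98 (array([0.5561, 0.1601, 0.0798]), np.float64(0.5491), np.float64(0.563))
wrist2 0.09 115 (array([0.556 , 0.1602, 0.1001]), np.float64(0.5494), np.float64(0.5626))
wrist2 0.11 42 (array([0.5561, 0.1602, 0.1137]), np.float64(0.5497), np.float64(0.5622))
wrist2 0.135 122 (array([0.5559, 0.1502, 0.1426]), np.float64(0.5456), np.float64(0.5662))
strainer ((0.5510194897651672, 0.296100378036499), 0.01223892904818058) 0.1442885190542326
flange ((0.5514248013496399, 0.2966088056564331), 0.032623812556266785)
```

The lever is upright: the bar is at x=0.556 over its whole height. Next is the strainer, with the fingers closing along y.

To row units: -0.219 m / 0.75 = -0.292, -0.06 m / 0.75 = -0.08, -80 degrees / 360 = -0.2222.

move_tool:
  ticks:
    - [[-0.08, 0.0067, 0, -0.0278, 0.06], [-0.16, 0.0067, 0, -0.0556, 0.06], [-0.24, 0.0067, 0, -0.0833, 0.06], [-0.292, 0.0067, 0, -0.1111, 0.06], [-0.292, 0.0067, 0, -0.1389, 0.06], [-0.292, 0.0067, 0, -0.1667, 0.06], [-0.292, 0.0067, 0, -0.1944, 0.06], [-0.292, 0.0067, 0, -0.2222, 0.06]]

```text
clock: 4.88
tool_pos: [0.5505, 0.2989, 0.2756]
orientation: [179.9, 0.1, -9.6]
force: [-1.1, -0.8, 0.6]
opening: 0.0597
gripper_force: 0.0
```

move_tool:
  ticks:
    - [[0, 0, 0.0533, -0.0278, 0.06], [0, 0, 0.1067, -0.0278, 0.06], [0, 0, 0.16, -0.0278, 0.06], [0, 0, 0.196, -0.0278, 0.06], [0, 0, 0.196, -0.0278, 0.06], [0, 0, 0.196, -0.0278, 0.06]]

```text
clock: 5.62
tool_pos: [0.5513, 0.2988, 0.1303]
orientation: [-180.0, -0.0, 0.1]
force: [0.4, 0.5, 1.0]
opening: 0.06
gripper_force: 0.0
```

To row units: 0.003 m / 0.75 = 0.004.

move_tool:
  ticks:
    - [[0, 0.004, 0, 0, 0.06], [0, 0.004, 0, 0, 0.02], [0, 0.004, 0, 0, 0.015], [0, 0.004, 0, 0, 0.015], [0, 0.004, 0, 0, 0.015], [0, 0.004, 0, 0, 0.015]]

```text
clock: 6.38
tool_pos: [0.5511, 0.2951, 0.1297]
orientation: [-180.0, -0.0, 0.0]
force: [-0.5, 0.3, 0.3]
opening: 0.0231
gripper_force: 30.0
```

move_tool:
  ticks:
    - [[0, 0, -0.0267, 0, 0.015], [0, 0, -0.06, 0, 0.015], [0, 0, -0.0853, 0, 0.015], [0, 0, -0.0853, 0, 0.015], [0, 0, -0.0853, 0, 0.015]]

```text
clock: 7.0
tool_pos: [0.5504, 0.2946, 0.1925]
orientation: [180.0, 0.1, 0.0]
force: [0.5, -0.8, -0.9]
opening: 0.0232
gripper_force: 30.0
```

The strainer is gripped and its lower 12 mm is still in the bore. I'll tilt it in the grip against the front of the bore.

To row units: -0.03 m / 0.75 = -0.04, -0.026 m / 0.75 = -0.0347.

move_tool:
  ticks:
    - [[-0.0107, 0, 0, 0, 0.015], [-0.0187, 0, 0, 0, 0.015], [-0.0267, 0, 0, 0, 0.015], [-0.0347, 0, 0, 0, 0.015], [-0.04, 0, 0, 0, 0.015]]

```text
clock: 7.62
tool_pos: [0.5207, 0.295, 0.1938]
orientation: [-180.0, -0.0, 0.0]
force: [4.3, -0.5, -2.0]
opening: 0.0236
gripper_force: 30.0
```

Run:
```python
from h import *
s=optics.snapshot("scene"); W=cloud(s); cv2.imwrite("pics/s3.png",cv2.resize(s["frame"][80:230,150:310],None,fx=4,fy=4)[:,:,::-1])
```

```text
(no output)
```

View pics/s3.png

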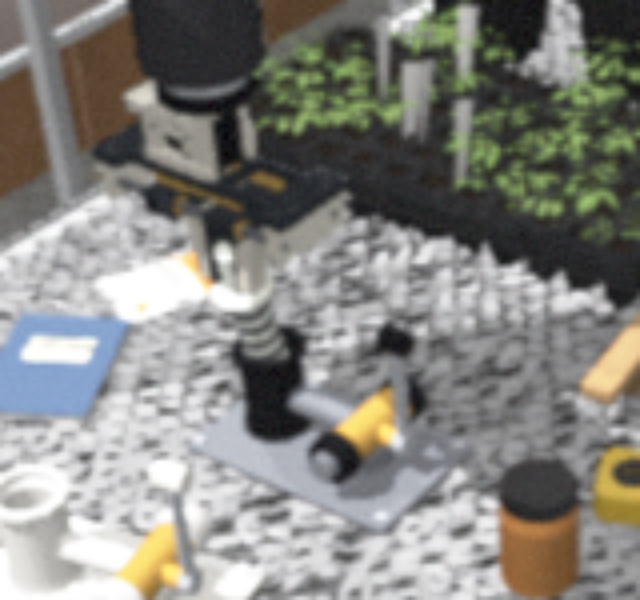

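The view shows the strainer pivoting as planned at a push of about 4 N, with the lever still upright at crop (395,370). I'll finish the tilt and then lift.

To row units: -0.027 m / 0.75 = -0.036, -0.024 m / 0.75 = -0.032.

move_tool:
  ticks:
    - [[-0.008, 0, 0, 0, 0.015], [-0.016, 0, 0, 0, 0.015], [-0.024, 0, 0, 0, 0.015], [-0.032, 0, 0, 0, 0.015], [-0.036, 0, 0, 0, 0.015], [-0.036, 0, 0, 0, 0.015]]

```text
clock: 8.43
tool_pos: [0.4937, 0.295, 0.1939]
orientation: [-180.0, -0.0, 0.0]
force: [2.2, 0.1, -0.0]
opening: 0.0231
gripper_force: 30.0
```

move_tool:
  ticks:
    - [[0, 0, -0.04, 0, 0.015], [0, 0, -0.0933, 0, 0.015], [0, 0, -0.16, 0, 0.015], [0, 0, -0.2, 0, 0.015], [0, 0, -0.2, 0, 0.015]]

```text
clock: 9.05
tool_pos: [0.4938, 0.2952, 0.3458]
orientation: [-179.9, -0.1, 0.0]
force: [0.1, -0.0, -1.3]
opening: 0.0232
gripper_force: 30.0
```

Create ax.py:
```python
from h import *
# strainer axis from clouds: bright/any points in a region below the grasp, fit 33 mm cylinder
from scipy.optimize import least_squares
def axis(names=("scene","top"),save=None):
    p,o,_=pose(); R=Ro.from_euler('xyz',o,degrees=True).as_matrix(); g=p+.006*R[:,2]; X=[]
    for n in names:
        s=optics.snapshot(n); W=cloud(s); 
        if save==n: cv2.imwrite(f"pics/{n}_s.png",s["frame"][:,:,::-1]); 
        L=(W-g)@R   # tool coords; +z down
        q=(L[...,2]>.033)&(L[...,2]<.12)&(np.abs(L[...,1])<.03)&(np.abs(L[...,0])<.09); X.append(L[q]); print(n,q.sum())
    X=np.vstack(X)
    def res(a,X):
        d=np.array([a[0],a[1],1]);d/=np.linalg.norm(d); c=np.array([a[2],a[3],0]); v=X-c; t=v@d
        r=np.linalg.norm(v-t[:,None]*d,axis=1); return r-.0165
    a=np.array([.5,0,0,0])
    for k in range(6):
        d=np.array([a[0],a[1],1]);d/=np.linalg.norm(d); t=(X-[a[2],a[3],0])@d
        q=(t>.034)&(t<.112)&(abs(res(a,X))<(.02 if k<2 else .006)); 
        a=least_squares(res,a,args=(X[q],),loss='soft_l1',f_scale=.002).x
    print("n",q.sum(),"slopes",a.round(4),"tilt",np.degrees(np.arctan(np.hypot(a[0],a[1]))).round(2),"rms",res(a,X[q]).std().round(4),"t range",t[q].min().round(3),t[q].max().round(3))
    d=np.array([a[0],a[1],1]);d/=np.linalg.norm(d)
    return g,R,R@d,g+R@np.array([a[2],a[3],0])   # d_world: down along strainer
```

Run:
```python
from ax import *
print(*axis(),sep="\n")
s=optics.snapshot("scene"); cv2.imwrite("pics/s4.png",cv2.resize(s["frame"][60:210,150:310],None,fx=4,fy=4)[:,:,::-1])
```

```text
scene 184
top 66
n 241 slopes [ 0.4875 -0.0183  0.0046  0.0023] tilt 26.01 rms 0.0017 t range 0.039 0.111
[0.49382784 0.29523143 0.33976283]
[[ 9.99999119e-01  4.04950991e-04  1.26419427e-03]
 [ 4.01872323e-04 -9.99996956e-01  2.43458574e-03]
 [ 1.26517631e-03 -2.43407555e-03 -9.99996237e-01]]
[ 0.43927436  0.01877059 -0.89815684]
[0.49842318 0.2929641  0.33976312]
```

View pics/s4.png

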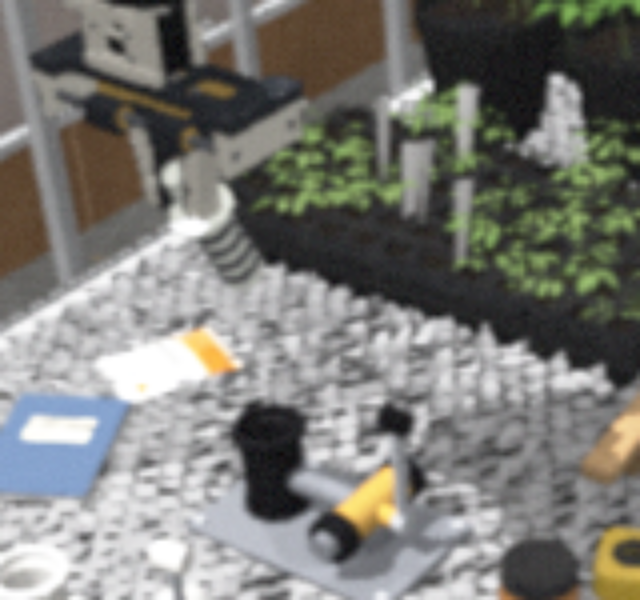

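The strainer is out, tilted about 26°, with the lever upright. I'll move near the camera head to measure it with the wrist camera.

To row units: 0.43 m / 0.75 = 0.5733, 0.24 m / 0.75 = 0.32.

move_tool:
  ticks:
    - [[0, 0.08, 0, 0, 0.015], [0, 0.16, 0, 0, 0.015], [0, 0.24, 0, 0, 0.015], [0, 0.32, 0, 0, 0.015], [0, 0.4, 0, 0, 0.015], [0, 0.48, 0, 0, 0.015], [0.04, 0.5467, 0, 0, 0.015], [0.0933, 0.5733, 0, 0, 0.015]]

```text
clock: 10.2
tool_pos: [0.5634, -0.1377, 0.3426]
orientation: [-180.0, 0.1, -0.1]
force: [1.1, 1.7, 0.2]
opening: 0.0229
gripper_force: 30.0
```

move_tool:
  ticks:
    - [[0.04, 0, 0, 0, 0.015], [0.0533, 0, 0, 0, 0.015], [0.0533, 0, 0, 0, 0.015]]

```text
clock: 10.58
tool_pos: [0.6038, -0.1347, 0.3418]
orientation: [-180.0, 0.2, 0.0]
force: [0.3, -0.5, -0.5]
opening: 0.0233
gripper_force: 30.0
```

Run:
```python
from h import *
p,o,_=pose(); print(p,o)
s=optics.snapshot("wrist"); W=cloud(s); np.savez("w5",W=W,f=s["frame"],p=p,o=o,fovy=s["fovy"],T=s["T_tool_cam"],cx=s["cx"],cy=s["cy"])
cv2.imwrite("pics/w5.png",s["frame"][:,:,::-1])
```

```text
[ 0.60375299 -0.13474942  0.34180888] [-1.79992854e+02  1.85480552e-01  2.31264871e-02]
```

View pics/w5.png

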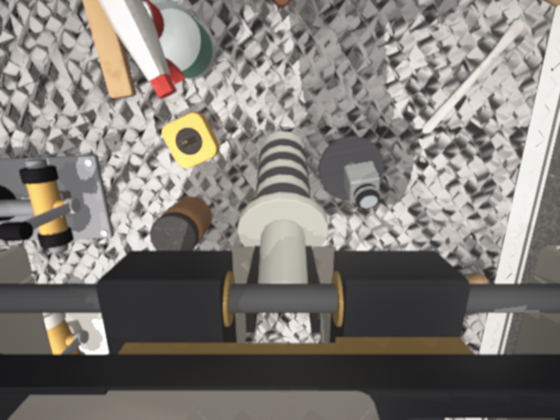

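The wrist view shows the lens at about (367,199), the box top at (362,178) and the foot centre near (350,169). The strainer hangs tilted at (282,190). Now I fit the head's pose.

Run:
```python
from h import *
from scipy.optimize import least_squares
d=np.load("w5.npz"); W=d["W"]; m=np.zeros((420,560),bool); m[125:225,310:395]=1
f=210/np.tan(np.radians(d["fovy"])/2)
# foot
q=m&(W[...,2]>.004)&(W[...,2]<.03); X=W[q]; print("foot",q.sum(),np.median(X[:,2]),cv2.minEnclosingCircle(X[:,:2].astype(np.float32)))
h=m&(W[...,2]>.045); X=W[h]; print("head",h.sum(),X.min(0),X.max(0))
# SDF fit: axis a, lens L; barrel r15 for t in [-lb,0], box below
def sd(prm,X):
    L=prm[:3]; psi,lb=prm[3],prm[4]
    A=Ro.from_euler('zyx',[psi,-np.pi/6,0]).as_matrix() # z axis -> leaning -x
    Y=(X-L)@A; r=np.hypot(Y[:,0],Y[:,1])
    def cmb(k): k=np.array(k); return np.linalg.norm(np.maximum(k,0),axis=0)+np.minimum(k.max(0),0)
    cyl=cmb([r-.015,np.abs(Y[:,2]+lb/2)-lb/2]); box=cmb([abs(Y[:,0])-.019,abs(Y[:,1])-.019,abs(Y[:,2]+lb+.018)-.018])
    return np.minimum(cyl,box)
for p0 in(-.25,0,.25):
  r=least_squares(sd,[.583,-.24,.1,p0,.02],args=(X,),loss='soft_l1',f_scale=.0015,x_scale=[.01,.01,.01,.1,.01])
  A=Ro.from_euler('zyx',[r.x[3],-np.pi/6,0]).as_matrix()
  print(r.x.round(4),r.cost,np.median(abs(sd(r.x,X))),A[:,2])
  R=Ro.from_euler('xyz',d["o"],degrees=True).as_matrix();T=d["T"]
  c=T[:3,:3].T@(R.T@(r.x[:3]-d["p"])-T[:3,3]); print("px",d["cx"]+f*c[0]/c[2],d["cy"]+f*c[1]/c[2])
```

```text
foot 2214 0.012002467268425215 ((0.6026774644851685, -0.23421095311641693), 0.047941017895936966)
head 1740 [ 0.56621946 -0.25520048  0.04911895] [ 0.63837593 -0.14789179  0.32188648]
[ 0.4958 -0.2352  0.2427  0.1427  0.1822] 0.07888862234363934 0.0014104904707649222 [-5.00000000e-01  6.93889390e-18  8.66025404e-01]
px 398.81391224849693 335.9469334059612
[ 0.4871 -0.2352  0.2579  0.1429  0.1997] 0.07888861444761244 0.0014108249906185574 [-0.5        0.         0.8660254]
px 404.08437630498577 357.08496706072276
[ 0.496  -0.2352  0.2424  0.1429  0.1818] 0.07888861445840124 0.0014108418316779968 [-5.00000000e-01 -6.93889390e-18  8.66025404e-01]
px 398.6805509260414 335.45473981664065
```

Run:
```python
from h import *
from scipy.optimize import least_squares
d=np.load("w5.npz"); W=d["W"]; m=np.zeros((420,560),bool); m[125:225,310:395]=1
f=210/np.tan(np.radians(d["fovy"])/2)
X=W[m&(W[...,2]>.055)&(W[...,2]<.13)]
def AA(psi): return Ro.from_euler('ZYX',[psi,-np.pi/6,0]).as_matrix()
def sd(prm,X):
    L=np.array([prm[0],prm[1],.1]); Y=(X-L)@AA(prm[2]); lb=prm[3]; r=np.hypot(Y[:,0],Y[:,1])
    def cmb(k): k=np.array(k); return np.linalg.norm(np.maximum(k,0),axis=0)+np.minimum(k.max(0),0)
    return np.minimum(cmb([r-.015,np.abs(Y[:,2]+lb/2)-lb/2]),cmb([abs(Y[:,0])-.019,abs(Y[:,1])-.019,abs(Y[:,2]+lb+.018)-.018]))
for p0 in(-.25,0,.25):
  r=least_squares(sd,[.583,-.24,p0,.02],args=(X,),loss='soft_l1',f_scale=.0015,x_scale=[.01,.01,.1,.01],bounds=([.5,-.3,-.5,.005],[.65,-.2,.5,.05]))
  L=np.array([r.x[0],r.x[1],.1]); R=Ro.from_euler('xyz',d["o"],degrees=True).as_matrix();T=d["T"]
  c=T[:3,:3].T@(R.T@(L-d["p"])-T[:3,3]); print(r.x.round(4),r.cost,np.median(abs(sd(r.x,X))),AA(r.x[2])[:,2].round(3),"px",d["cx"]+f*c[0]/c[2],d["cy"]+f*c[1]/c[2])
  v=L[:2]-[.6027,-.2342]; print("psi from foot",np.arctan2(-v[1],-v[0]))
from ax import axis
print(*axis(("scene","top","wrist")),sep="\n")
```

```text
[ 0.5774 -0.2391  0.1726  0.0181] 0.0002899518610208715 0.00040559963416033663 [-0.493 -0.086  0.866] px 368.13952349565835 201.28803811175197
psi from foot 0.1913855289768943
[ 0.5774 -0.2391  0.1726  0.0181] 0.00028995186101372716 0.00040560073911685354 [-0.493 -0.086  0.866] px 368.13952925430357 201.2880368308737
psi from foot 0.19138580526182966
[ 0.5775 -0.2391  0.1731  0.0182] 0.0002899562668225021 0.00040550858751417247 [-0.493 -0.086  0.866] px 368.14561382998227 201.283406342472
psi from foot 0.19169604323523362
scene 170
top 1
wrist 2706
n 2865 slopes [ 0.4925 -0.002   0.0037 -0.0005] tilt 26.22 rms 0.0006 t range 0.034 0.109
[ 0.60337526 -0.13471022  0.33655195]
[[ 9.99997543e-01  5.69798951e-04 -2.14238486e-03]
 [ 5.70093326e-04 -9.99999828e-01  1.36796984e-04]
 [-2.14230654e-03 -1.38018007e-04 -9.99997696e-01]]
[ 0.43990284  0.00214347 -0.89804282]
[ 0.60707679 -0.13418427  0.33654409]
```

Both fits agree: the lens is at (0.577, −0.239, 0.1) with yaw about 10°, and the strainer tilt is 26.2°. Moving to the inspection pose.

To row units: 0.12 m / 0.75 = 0.16, -0.117 m / 0.75 = -0.156, -10 degrees / 360 = -0.0278.

move_tool:
  ticks:
    - [[-0.0533, 0.0533, 0, -0.0139, 0.015], [-0.1067, 0.1067, 0, -0.0278, 0.015], [-0.156, 0.16, 0, -0.0278, 0.015], [-0.156, 0.16, 0.04, -0.0278, 0.015], [-0.156, 0.16, 0.0667, -0.0278, 0.015], [-0.156, 0.16, 0.092, -0.0278, 0.015], [-0.156, 0.16, 0.092, -0.0278, 0.015], [-0.156, 0.16, 0.092, -0.0278, 0.015]]

```text
clock: 11.78
tool_pos: [0.4873, -0.2551, 0.2758]
orientation: [179.9, -0.1, 10.0]
force: [0.3, -0.4, -1.3]
opening: 0.0232
gripper_force: 30.0
```

Create chk.py:
```python
from ax import *
g,R,d,c=axis(("scene","top","wrist"),save="wrist")
L=np.array([.5774,-.2391,.1]); A=Ro.from_euler('ZYX',[.175,-np.pi/6,0]).as_matrix()
for t in(.108,.110): print("in cam",((c+t*d-L)@A).round(4))
print("angle",np.arccos(-d@A[:,2]),pose()[0],pose()[2]["gripper_force"])
W=cloud(optics.snapshot("top")); q=(W[...,2]>.125)&(W[...,2]<.2)&(abs(W[...,0]-.55)<.07)&(abs(W[...,1]-.159)<.04); print("lever",W[q].mean(0))
for n,(u,v) in dict(jar=(266,198),meas=(273,159)).items(): print(n,W[v,u].round(3))
```

```bash
python3 chk.py
```

```text
scene 125
top 1
wrist 2788
n 2904 slopes [ 0.4872 -0.0013  0.0034 -0.0007] tilt 25.97 rms 0.0005 t range 0.043 0.111
in cam [0.0012 0.0007 0.0834]
in cam [0.0011 0.0007 0.0814]
angle 0.0688594061805392 [ 0.48750193 -0.25505556  0.27560943] 29.999105036258698
lever [0.55496111 0.16103432 0.15413248]
jar [ 0.415 -0.001  0.694]
meas [ 0.473 -0.008  0.651]
```

View pics/wrist_s.png

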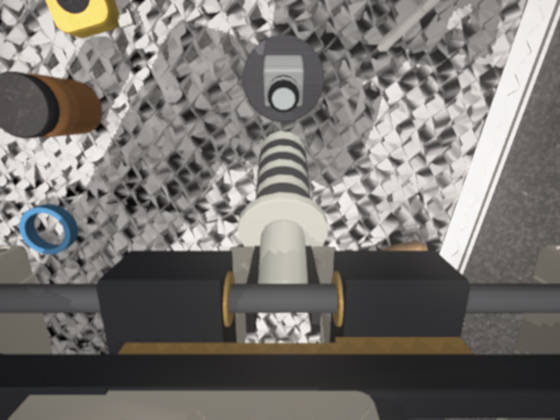

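The strainer (282,170) is in line with the lens (284,97), about 82 mm away, 1 mm off the line of sight and 0.07 rad off its axis. The lever is upright and nothing was disturbed. I'll let it settle and hand in.

move_tool:
  ticks:
    - [[0, 0, 0, 0, 0.015], [0, 0, 0, 0, 0.015], [0, 0, 0, 0, 0.015], [0, 0, 0, 0, 0.015]]

```text
clock: 12.48
tool_pos: [0.4871, -0.2551, 0.2745]
orientation: [-180.0, 0.0, 10.0]
force: [-0.3, 1.0, -1.2]
opening: 0.0235
gripper_force: 30.0
```

```bash
python3 -c "
from plant import job; print(job.close_job())"
```

```text
the job is handed in; nothing more can be done
None
```

I handed the job in at 12.5 s (no verdict was printed): the lever is upright and the strainer is held about 82 mm from the lens, about 1 mm off the line of sight and 0.07 rad off its axis; I did nothing near the jar, tape measure or tape roll but did not re-measure their positions at the end.

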